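Lock the label head's pressure plate and gauge its gap

TASK

On the bench labeller the sliding pressure plate is set but not locked: without shifting it, tighten the black wing knob on its foot clockwise. Then draw the steel taper gauge out of the wooden tool block and slide its leaf straight down between the two upright steel plates, near the middle of their length, until it drags snugly against both, without forcing it. Finish while still gripping the gauge upright at that depth so that the gap can be read off it, and leave the vials and the tape roll as they are.

Things in the scene. Friction and masses are not known exactly. Their poses are not given: they have to be found in the camera images.
- labeller: bench vial labeller, white and aluminium, fixed; deck 230 mm (x -100 to 130) by 310 mm (y -145 to 165), deck top 30 mm up. Origin: on the desk, under the inner face of its fixed upright plate, at mid-length. x runs along the plates (away from the robot at yaw 0), y square to them, from fixed to sliding plate. Label roll (x 72, y -85), motor cover and rollers reach up to 78 mm
- guide_plate: fixed upright steel plate, 80 mm long (machine x), 8 mm thick, from the deck (30 mm) to 100 mm above the desk, top edge rounded with 4 mm radius. Origin on the deck, below the middle of its inner face; the plate lies on the -y side
- pressure_plate: the other upright plate, the same size and shape, parallel to the fixed one, mounted on springs on the sliding carriage. Origin on the deck, below the middle of its inner face; the plate lies on the +y side. It gives way in +y by up to 6 mm: it starts to give at 3 N and then takes 2.5 N more for each mm
- gap_mouth (a point): point on the fixed plate's inner face, at the middle of its length, level with the tops of both plates (100 mm above the desk); its axes are those of the labeller. The middle of the gap lies half a gap width from it in +y
- carriage (a joint): position of the sliding carriage in m: the gap between the inner faces of the two upright plates (pressure plate at rest). 0.0042 to 0.0065 at the start. Unlocked it slides at a push of about 4 N along y
- carriage_mark (a point): point on the top of the carriage's aluminium foot (50 mm wide, 42 mm above the desk), on the knob's axis, 105 mm in +y from the pressure plate's inner face. The carriage's back plate, 82 mm high, ends 77 mm short of this axis
- clamp (a joint): angle of the wing knob in rad, growing clockwise seen from above: 0 slack (0 to 0.5 at the start), it begins to grip the deck at about 0.7, is tight from 1.2 and meets its end at 1.6. It takes 0.1 to 0.2 N m and stays where it is left
- clamp_grip (a point): grip point of the wing knob, on its vertical axis in the middle of the wing, 75 mm above the desk. The wing is a black bar 46 mm long, 12 mm thick, 22 mm high (64 to 86 mm above the desk). The point turns with the knob: the bar lies along the point's own y, which is the machine's y at joint value 0
- gauge: taper gauge, about 80 g: steel leaf 80 mm long, 20 mm wide (x), under a grey handle 30 mm wide (x), 18 mm thick (y), 55 mm high. The leaf's thickness (y) grows evenly from 2 mm at the tip to 11.6 mm at the handle, alike on both faces. Origin: centre of the handle's underside, z up. It starts upright in the tool block's slot, the handle resting on the block, 88 mm above the desk
- gauge_tip (a point): middle of the leaf's lower end, 80 mm below the gauge's origin. The leaf meets both plates when its tip is about 18 to 37 mm below their tops, depending on the gap; a snug drag is some 4 to 8 N of downward push, felt about 5 to 15 mm further down. At 70 mm the tip would stand on the deck
- stand: the wooden tool block, 70 by 90 mm and 88 mm high, fixed, with a slot for the gauge through its middle (23 by 14 mm, the long way along its x) and four small driver bits standing 9 mm above its top. It may be on either side of the labeller. Origin: centre of its underside
- vial_a: a loose white spray vial with green cap, 23 mm across, 102 mm high, standing on the desk. Origin: centre of its underside. Leave alone
- vial_b: another such vial. Leave alone
- tape: a loose roll of packing tape lying flat, 92 mm across, 48 mm high; it is on the other side of the labeller from the tool block. Leave alone
Mind the look-alikes: they are no part of the job. What is shaped like the gauge but pink, purple or red is not meant.

How it is judged:
By the outcome, as a careful person would: the job done as asked, in the order asked, and still so for the second after the job is handed in, while the arm keeps its last pose, push and grip.
It also fails if it takes over 54 s, if anything falls off the work surface, if the arm or the gripper's body presses on something with over 40 N, if the wrist force passes 120 N, or if a joint passes its speed limit or range.

ROBOT

A 7-joint arm with a two-finger parallel gripper is mounted at the origin on the work surface. World frame = base frame: x ahead of the robot, y to its left, z up, the work surface at z = 0. Lengths are in m, angles in rad, forces in N, time in s.
With the tool pointing down it reaches from about 0.425 to 0.875 m from the base axis. Payload 4.7 kg.
Tool frame: the origin (TCP) lies at the very end of the fingers, on their centre line; the grasp point (between the pads) lies 19 mm behind it; z points along the fingers, y is the line along which they close (so a half turn about z gives the same grasp; the last joint's range is limited). The gripper opens to 87 mm and grips with 3 to 60 N. Pads are 19 mm wide; open, the fingers measure 117 mm over their backs; the gripper's body (75 mm by 190 mm) begins 51 mm behind the grasp point.
Start: joints at [-1.096, 0.321, -0.07, 1.45, 0.023, 1.371, -0.057], TCP at [0.289, 0.582, 0.195] pointing down, gripper open.
Joint ranges: [-2.86, 2.86], [-0.3, 2.09], [-1.38, 1.24], [0.06, 2.45], [-1.56, 4.7], [0.09, 2.05], [-2.69, 2.69]. Speed limits (rad/s): [2.57, 2.57, 3.14, 3.14, 3.14, 3.14, 3.14].

INTERFACE

Orientations are given as a rotation vector (axis times angle).
In Python, from bench import ctrl gives the robot as it stands.
- The arm moves only by the shell command python3 -m jog 'ROWS' [FORCE]. ROWS is JSON, a list that holds one entry, the list of rows, each a list of 7 numbers: the shift along the tool's x, y, z in mm, then the turn, a rotation vector about the tool's x, y, z in degrees, then the finger opening in mm, from 0 to 87. A call has 1 to 10 rows; each row is the pose to reach, as a shift and turn from the pose commanded when the call began, along the tool's axes at that moment; what a row does not reach only later rows make up. A row lasts 1/10 s, in which the tool goes at most 50 mm and 8.59 degrees, less where a joint would pass 70% of its speed; a pose out of reach is approached as far as the arm can. A call with a gripper value outside its range is refused whole. The fingers move at their own pace and stop on an object; FORCE is the grip in N (left out, the last holds). Time passes only in rows, so rows that repeat a pose let the fingers close. It gives the time, the measured TCP pose, the force, the opening and the grip force at its end, in the units of the state.
- ctrl.get_state(): the state, without advancing time (a new reading comes with each control period).
- ctrl.get_image(name): name is "scene" or "top" or "wrist"; returns a dict with "image" (384x512x3 uint8, red, green, blue), "depth" (384x512 float32, m along the optical axis (not along the pixel's ray), 0 where there is no reading), "fov_y" (degrees; the focal length in pixels is half the picture's height over the tangent of half this angle, whatever the lens; pixels are square), "cx", "cy" (the principal point, pixels), "k1" (the pictures are not rectified: a ray, as slopes to the right and down, at radius r is drawn at 1 + k1 r^2 times it, then the intrinsics apply), "rvec" (rotation vector, rad) and "tvec" (3), from world to camera coordinates, as OpenCV has them. Camera axes: x right, y down, z forward; pixel columns grow to the right and rows downward; lengths in m; the calibration is good to about 2 mm. A picture is of the moment at which its call begins.
- ctrl.close_job(): hands the job in; it is judged then, once.
The state is a dict: "time": time; "joint_positions": joint angles; "qd": joint speeds; "joint_torque": joint torques, N m; "position": TCP position; "tool_rot": TCP orientation; "ft_force": force on the tool from outside, world axes, zero at the start; "torque": the same for the moment, N m; "grip_width": opening from 0.0 (shut) to 1.0 (fully open); "grip_force": force on a finger pad.
Only numpy, scipy, OpenCV 4.12 (cv2) and the standard library are available. Lean on these libraries where they do the work, as an engineer would, in place of code of your own. Each camera call takes 0.05 s, during which the arm holds its last target. There are 200 camera calls.

## Working session

There is one attempt and no reset: what is moved stays moved. The work goes in short steps, Python scripts to look and compute and a shell command to move; the robot and the scene stay as the last step left them, time stands still between calls to the robot, and variables do not carry over. Pictures are saved under pics/ and viewed, at most 10 in all, crops included, and the job is handed in when it is done.

```bash
ls; mkdir -p pics; cat > h.py <<'E'
import numpy as np,cv2,pickle
from scipy.spatial.transform import Rotation as R
from bench import ctrl
def K(d):
    f=d["image"].shape[0]/2/np.tan(np.radians(d["fov_y"])/2); return f
def snap(n,fn):
    d=ctrl.get_image(n); pickle.dump(d,open(f"pics/{fn}.pkl","wb")); return d
def load(fn): return pickle.load(open(f"pics/{fn}.pkl","rb"))
def rays(d,uv):
    f=K(d); M=np.array([[f,0,d["cx"]],[0,f,d["cy"]],[0,0,1]])
    p=cv2.undistortPoints(np.array(uv,float).reshape(-1,1,2),M,np.array([d["k1"],0,0,0,0.]))[:,0]
    return np.c_[p,np.ones(len(p))]
def world(d,uv,z=None):
    r=rays(d,uv); Rm=R.from_rotvec(d["rvec"]).as_matrix(); t=np.array(d["tvec"])
    c=-Rm.T@t; w=r@Rm
    if z is None:
        uv=np.array(uv).reshape(-1,2).round().astype(int); s=d["depth"][uv[:,1],uv[:,0]]
    else: s=(np.asarray(z)-c[2])/w[:,2]
    return c+w*np.reshape(s,(-1,1))
def proj(d,P):
    f=K(d); M=np.array([[f,0,d["cx"]],[0,f,d["cy"]],[0,0,1]])
    return cv2.projectPoints(np.array(P,float).reshape(-1,1,3),np.array(d["rvec"]),np.array(d["tvec"]),M,np.array([d["k1"],0,0,0,0.]))[0][:,0]
def cloud(d):
    h,w=d["depth"].shape; uv=np.stack(np.meshgrid(np.arange(w),np.arange(h)),-1).reshape(-1,2)
    P=world(d,uv); P[d["depth"].ravel()==0]=np.nan; return P.reshape(h,w,3)
def crop(d,fn,x0,y0,x1,y1,s):
    cv2.imwrite(f"pics/{fn}.png",cv2.resize(d["image"][y0:y1,x0:x1,::-1],None,fx=s,fy=s,interpolation=cv2.INTER_CUBIC))
E
python3 - <<'E'
from h import *
a=snap("scene","s0");b=snap("top","t0")
for d in(a,b): print({k:v for k,v in d.items() if k not in("image","depth")})
crop(a,"s0",0,0,512,384,1.5);crop(b,"t0",0,0,512,384,1.5)
print(ctrl.get_state())
E
```

```text
pics
{'fov_y': 51.88768223038097, 'cx': 253.59245431986713, 'cy': 188.55693978287476, 'k1': 0.028959312419070436, 'rvec': array([ 0.87917471,  2.59136591, -1.03331499]), 'tvec': array([ 0.48777179, -0.09804729,  1.47921841])}
{'fov_y': 55.107772901708216, 'cx': 251.8655233925841, 'cy': 197.2589505454833, 'k1': -0.03258592103192147, 'rvec': array([ 2.10279777, -2.11442231,  0.21752911]), 'tvec': array([-0.12696349,  0.51176692,  1.11205493])}
{'time': 0.1, 'joint_positions': array([-1.09587727,  0.32174391, -0.07007139,  1.4515611 ,  0.02259917,
        1.37081765, -0.05692176]), 'qd': array([-8.87396400e-04, -5.76522998e-04,  8.94122162e-05, -3.70600135e-03,
       -1.54143699e-04, -1.03360586e-03, -1.32776453e-03]), 'joint_torque': array([-1.55172097e-04, -4.92575240e+01, -4.05926127e-01, -3.13400066e+01,
       -6.41472358e-02,  3.95046780e-02,  9.04824128e-05]), 'position': array([0.28885032, 0.58167454, 0.19406999]), 'tool_rot': array([-7.17405929e-01, -3.05827228e+00,  2.69707079e-03]), 'ft_force': array([-1.13831696, -0.00959463,  0.07238981]), 'torque': array([ 0.01317149, -0.00186995, -0.00034897]), 'grip_force': 0.0, 'grip_width': 1.000596984612751}
```

View pics/s0.png

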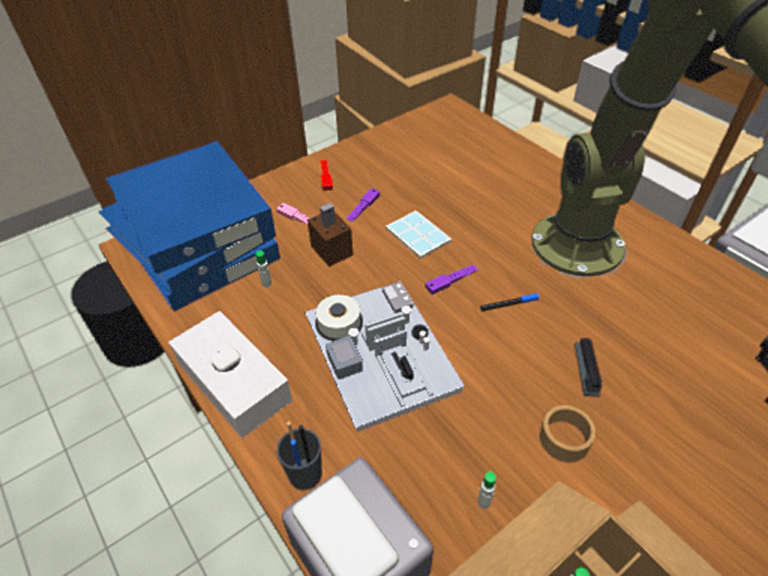

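View pics/t0.png

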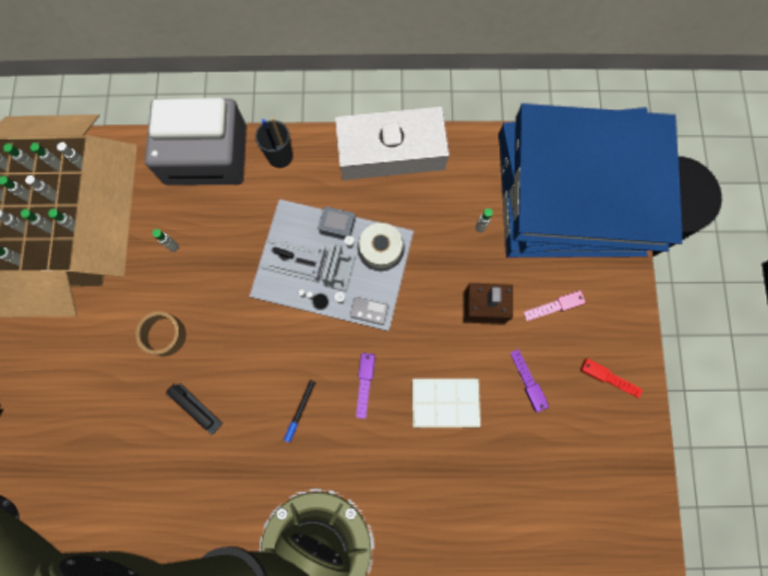

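The scene and top views show the labeller with a yaw of about -13°. In the 768-px top view the sliding carriage is on the left, the wing knob near (283,253), and the tool block with the grey gauge at (490,300).

```bash
python3 - <<'E'
from h import *
d=load("t0")
crop(d,"t0c",160,128,290,225,6)
c=np.array([[280,201],[413,230],[390,328],[250,296]])/1.5
print("deck",world(d,c,.03).round(4))
print("knob",world(d,np.array([[274,250],[293,256]])/1.5,.086).round(4))
print("stand/gauge",world(d,np.array([[495,296]])/1.5,.143), world(d,np.array([[469,284],[513,286],[511,319],[468,317]])/1.5,.088).round(4))
P=cloud(d); 
for z0,z1,b in((.13,.155,(310,185,350,210)),(.08,.092,(300,180,350,220)),(.082,.09,(160,150,215,190)),(.093,.103,(190,150,245,205))):
    x0,y0,x1,y1=b; Q=P[y0:y1,x0:x1].reshape(-1,3); Q=Q[(Q[:,2]>z0)&(Q[:,2]<z1)]
    print(z0,len(Q),np.nanmean(Q,0).round(4),np.ptp(Q,axis=0) if len(Q) else 0)
    if len(Q)>3: print(cv2.minAreaRect(Q[:,:2].astype(np.float32)))
E
```

```text
deck [[ 0.7352  0.0887  0.03  ]
 [ 0.6647 -0.2083  0.03  ]
 [ 0.446  -0.1553  0.03  ]
 [ 0.5175  0.1466  0.03  ]]
knob [[0.6037 0.0869 0.086 ]
 [0.5904 0.0467 0.086 ]]
stand/gauge [[ 0.49039548 -0.35832317  0.143     ]] [[ 0.5276 -0.3177  0.088 ]
 [ 0.5228 -0.4082  0.088 ]
 [ 0.4541 -0.4003  0.088 ]
 [ 0.4588 -0.313   0.088 ]]
0.13 70 [ 0.4933 -0.3588  0.1413] [0.02935583 0.01817833 0.01574995]
((0.4940839111804962, -0.3594403564929962), (0.018042152747511864, 0.02905975468456745), 87.1877212524414)
0.08 548 [ 0.4923 -0.3574  0.0877] [0.07226951 0.09271285 0.01155916]
((0.4945310652256012, -0.35953861474990845), (0.09048538655042648, 0.07161896675825119), 87.43824005126953)
0.082 63 [0.5949 0.0531 0.0853] [0.06257506 0.10406063 0.00708778]
((0.5784474611282349, 0.04171934351325035), (0.10428520292043686, 0.0584084615111351), 87.37928771972656)
0.093 135 [ 0.573  -0.0321  0.0985] [0.07944163 0.0366014  0.00972543]
((0.5739051103591919, -0.032035984098911285), (0.021570604294538498, 0.07909726351499557), 76.24844360351562)
```

View pics/t0c.png

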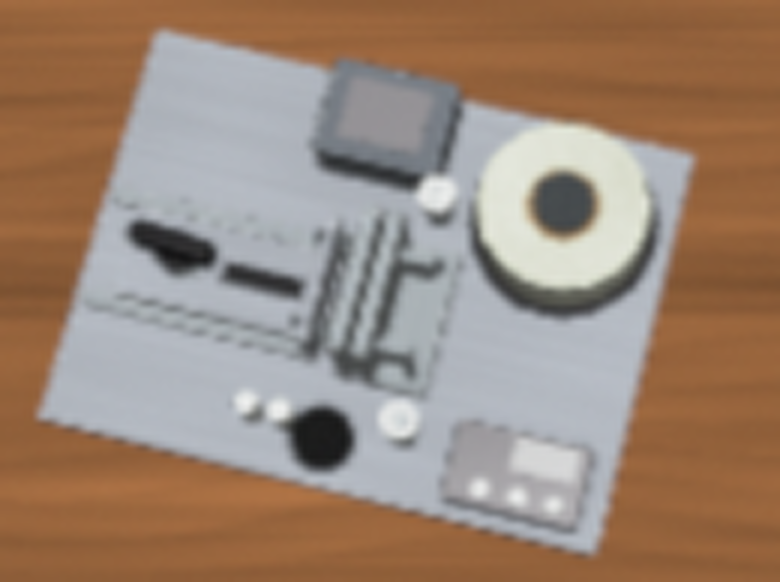

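The crop shows the wing bar from (128,232) to (215,252), almost along the machine y. The plates are at about x 330–400 in the crop, and the label roll is at (565,205). Next I compute a viewing pose above the carriage.

```bash
cat >> h.py <<'E'
def plan(p,yaw,zdown=True):
    """row for TCP at p, tool pointing down, tool y at heading yaw(deg) or its half turn"""
    s=ctrl.get_state(); R0=R.from_rotvec(s["tool_rot"]); best=None
    for k in(0,180):
        a=np.radians(yaw+k); y=np.array([np.cos(a),np.sin(a),0]); z=np.array([0,0,-1.]); x=np.cross(y,z)
        T=R.from_matrix(np.c_[x,y,z]); rv=np.degrees((R0.inv()*T).as_rotvec())
        print("shift",(R0.inv().apply(np.array(p)-s["position"])*1000).round(1),"turn",rv.round(2),"q7",s["joint_positions"][6].round(2))
    print("tcp",s["position"].round(4),"F",s["ft_force"].round(2),"tool axes\n",R0.as_matrix().round(3))
E
python3 - <<'E'
from h import *
from scipy.optimize import least_squares
d=load("t0")
m=np.array([[130,165],[130,-145],[-100,-145],[-100,165]])/1000
c=np.array([[160,32],[693,155],[597,553],[38,418]])/6+[160,128]
w=world(d,c,.03)[:,:2]
def T(p): a=p[2]; return m@np.array([[np.cos(a),np.sin(a)],[-np.sin(a),np.cos(a)]])+p[:2]
r=least_squares(lambda p:(T(p)-w).ravel(),[.58,-.04,-.23]); print(r.x,np.degrees(r.x[2]),(r.fun*1000).round(1))
a=r.x[2];ex=np.array([np.cos(a),np.sin(a)]);ey=np.array([-ex[1],ex[0]])
print("gap",r.x[:2],"knob pred",r.x[:2]+.1103*ey)
b=world(d,np.array([[128,232],[215,252]])/6+[160,128],.086); print(b.round(4),b.mean(0), np.degrees(np.arctan2(*(b[0]-b[1])[:2])))
plan([.585,.03,.26],-13.3+90*0)
plan([.585,.03,.26],-13.3+90)
E
```

```text
[ 0.57254254 -0.03753603 -0.24755508] -14.18386149081305 [ 1.4  1.8  0.1 -1.1 -1.1  0.1 -0.4 -0.7]
gap [ 0.57254254 -0.03753603] knob pred [0.59956983 0.06940141]
[[0.6038 0.0911 0.086 ]
 [0.5925 0.0452 0.086 ]] [0.59814221 0.06816544 0.086     ] 13.716716959683822
shift [-510.6 -362.5  -65.2] turn [-8.00e-02  7.00e-02  7.69e+01] q7 -0.06
shift [-510.6 -362.5  -65.2] turn [-8.000e-02 -9.000e-02 -1.031e+02] q7 -0.06
tcp [0.2889 0.5817 0.1941] F [-1.14 -0.01  0.07] tool axes
 [[-0.896  0.445 -0.001]
 [ 0.445  0.896 -0.002]
 [-0.    -0.002 -1.   ]]
shift [-510.6 -362.5  -65.2] turn [-1.00e-01 -1.00e-02 -1.31e+01] q7 -0.06
shift [-510.6 -362.5  -65.2] turn [-1.000e-02  1.500e-01  1.669e+02] q7 -0.06
tcp [0.2889 0.5817 0.1941] F [-1.14 -0.01  0.07] tool axes
 [[-0.896  0.445 -0.001]
 [ 0.445  0.896 -0.002]
 [-0.    -0.002 -1.   ]]
```

```bash
python3 -m jog '[[[-40,-28,-40,0,0,8,60],[-80,-57,-65,0,0,16,60],[-120,-85,-65,0,0,24,60],[-160,-113,-65,0,0,32,60],[-200,-142,-65,0,0,40,40],[-240,-170,-65,0,0,48,40],[-280,-199,-65,0,0,56,40],[-320,-227,-65,0,0,64,40],[-360,-256,-65,0,0,72,40],[-400,-284,-65,0,0,77,40]]]' 20
python3 - <<'E'
from h import *
plan([.585,.03,.26],-14)
E
```

```text
time: 1.1
position: [0.5172, 0.1557, 0.2599]
tool_rot: [-2.47, -1.941, -0.0]
ft_force: [1.1, 0.3, -0.3]
grip_width: 0.464
grip_force: 0.0
shift [-106.1   95.5   -0.2] turn [-0.01 -0.01  0.33] q7 -0.56
shift [-106.1   95.5   -0.2] turn [ 2.0000e-02 -2.0000e-02 -1.7967e+02] q7 -0.56
tcp [0.5172 0.1557 0.2599] F [ 1.13  0.31 -0.3 ] tool axes
 [[ 0.236  0.972 -0.   ]
 [ 0.972 -0.236  0.   ]
 [ 0.    -0.    -1.   ]]
```

```bash
python3 -m jog '[[[-36,32,0,0,0,0.3,40],[-72,64,0,0,0,0.3,40],[-106,95,0,0,0,0.3,40],[-106,95,0,0,0,0.3,40]]]'
python3 - <<'E'
from h import *
d=snap("wrist","w1"); crop(d,"w1",0,0,512,384,1.5)
Rm=R.from_rotvec(d["rvec"]).as_matrix(); print("cam",-Rm.T@d["tvec"],Rm.round(3))
E
```

```text
time: 1.5
position: [0.5862, 0.0236, 0.2596]
tool_rot: [2.479, 1.923, -0.004]
ft_force: [0.5, -0.7, 0.6]
grip_width: 0.461
grip_force: 0.0
cam [0.60364058 0.09154812 0.44856073] [[ 0.969 -0.249  0.001]
 [-0.241 -0.936  0.258]
 [-0.063 -0.25  -0.966]]
```

View pics/w1.png

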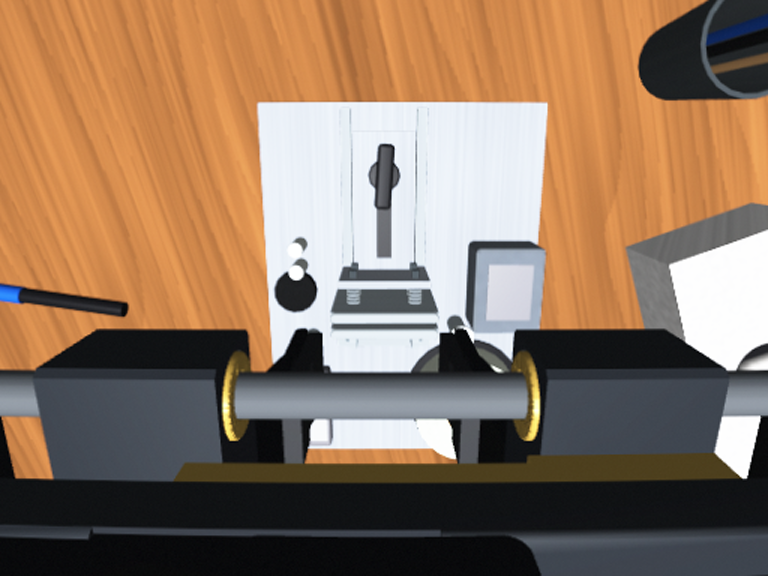

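The wrist view shows the wing bar from (386,145) to (383,209), the back plate at row ~273, and the plate tops at rows ~300–330. I take a closer crop and fit to depth.

```bash
python3 - <<'E'
from h import *
d=load("w1"); P=cloud(d)
crop(d,"w1c",200,85,312,240,3.8)
a=np.radians(-14.0); ex=np.array([np.cos(a),np.sin(a)]);ey=np.array([-ex[1],ex[0]])
Q=P[90:145,230:285].reshape(-1,3); z=Q[:,2]; print("z hist",np.histogram(z[np.isfinite(z)],np.arange(.02,.1,.004)))
Q=Q[(z>.081)&(z<.092)]; rect=cv2.minAreaRect(Q[:,:2].astype(np.float32)); print("knob",len(Q),Q.mean(0),rect)
# deck edges
g=cv2.cvtColor(d["image"],cv2.COLOR_RGB2GRAY)
Q=P[170:235,215:300].reshape(-1,3); Q=Q[(Q[:,2]>.095)&(Q[:,2]<.105)]
u=Q[:,:2]@ex; v=Q[:,:2]@ey; print("plates x",u.min(),u.max(),"y hist"); h=np.histogram(v,40); print(h[0],h[1].round(4)[[0,-1]])
A=np.radians(np.arange(-18,-10,.25))
E
```

```text
z hist (array([   0,    0,   68,   41,  617, 1679,    5,    0,    0,    1,   12,
        107,    0,    0,    0,   60,  424,    0,    0]), array([0.02 , 0.024, 0.028, 0.032, 0.036, 0.04 , 0.044, 0.048, 0.052,
       0.056, 0.06 , 0.064, 0.068, 0.072, 0.076, 0.08 , 0.084, 0.088,
       0.092, 0.096]))
knob 484 [0.60179125 0.07261871 0.08522567] ((0.6016222238540649, 0.0720672681927681), (0.046202775090932846, 0.011968984268605709), 72.146484375)
plates x 0.5258547537177389 0.6056660810884992 y hist
[ 2 17 40 13 27 33 19 47 29 40 32 43 48 49 48 10  0  0  0  0  0  0  0  0
  1  3 32 32 16 45 24 41 32 33 37 43 35 61 50 15] [0.0978 0.119 ]
```

View pics/w1c.png

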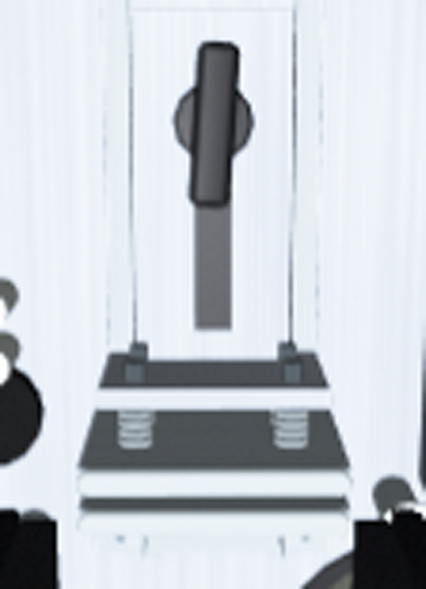

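The crop shows the bar from (218,45) to (209,205), slightly clockwise of the machine axis. The plate tops are at rows ~480 and ~520, and the gap is the dark line at row 503. The knob-to-plate distance (105 mm) agrees.

```bash
python3 - <<'E'
from h import *
d=load("w1"); P=cloud(d); a=np.radians(-14.0); ex=np.array([np.cos(a),np.sin(a)]);ey=np.array([-ex[1],ex[0]])
Q=P[170:235,215:300].reshape(-1,3); Q=Q[(Q[:,2]>.096)&(Q[:,2]<.105)]; v=Q[:,:2]@ey
for q in(Q[v<.1085],Q[v>.1085]): print(cv2.minAreaRect(q[:,:2].astype(np.float32)),np.percentile(q[:,:2]@ey,[1,99]),q[:,2].max())
t=cloud(load("t0"))
Q=t[150:185,160:215].reshape(-1,3);Q=Q[(Q[:,2]>.081)&(Q[:,2]<.092)];Q=Q[np.hypot(*(Q[:,:2]-[.6,.07]).T)<.035]; print("top knob",len(Q),cv2.minAreaRect(Q[:,:2].astype(np.float32)),Q.mean(0))
plan([.6016,.0721,.1],-17.9)
E
```

```text
((0.573569655418396, -0.03773048147559166), (0.007700302638113499, 0.0781020075082779), 75.61341857910156) [0.098715   0.10583081] 0.10218624288690387
((0.5767367482185364, -0.025181522592902184), (0.007494138553738594, 0.07945582270622253), 75.75074768066406) [0.11166903 0.11858081] 0.10137732866233773
top knob 53 ((0.6008405089378357, 0.07162660360336304), (0.04501842334866524, 0.011740801855921745), 71.30451965332031) [0.60018624 0.07146333 0.08534153]
shift [ 47.1   5.2 159.4] turn [-0.01  0.12  3.77] q7 -0.28
shift [ 47.1   5.2 159.4] turn [-1.9000e-01 -1.0000e-02 -1.7623e+02] q7 -0.28
tcp [0.5852 0.028  0.2595] F [-0.22  0.83 -0.02] tool axes
 [[ 0.244  0.97  -0.001]
 [ 0.97  -0.244 -0.002]
 [-0.002 -0.    -1.   ]]
```

```bash
python3 -m jog '[[[16,2,40,0,0,3.8,40],[32,3,80,0,0,3.8,40],[47,5,120,0,0,3.8,40],[47,5,140,0,0,3.8,34],[47,5,155,0,0,3.8,34],[47,5,155,0,0,3.8,34],[47,5,155,0,0,3.8,34]]]'
python3 -c "
from h import *
plan([.6012,.072,.056],-17.9)"
```

```text
time: 2.25
position: [0.6012, 0.0772, 0.106]
tool_rot: [2.533, 1.857, 0.002]
ft_force: [0.1, -0.3, 0.3]
grip_width: 0.393
grip_force: 0.0
shift [-5.   1.5 50. ] turn [ 0.06 -0.04  0.4 ] q7 -0.37
shift [-5.   1.5 50. ] turn [ 7.000e-02  9.000e-02 -1.796e+02] q7 -0.37
tcp [0.6012 0.0772 0.106 ] F [ 0.15 -0.26  0.26] tool axes
 [[ 0.301  0.954  0.001]
 [ 0.954 -0.301  0.   ]
 [ 0.001  0.001 -1.   ]]
```

```bash
python3 -m jog '[[[-5,1.5,0,0,0,0.4,34],[-5,1.5,15,0,0,0.4,34],[-5,1.5,25,0,0,0.4,34],[-5,1.5,25,0,0,0.4,34],[-5,1.5,25,0,0,0.4,34]]]'
python3 -c "
from h import *
plan([.6012,.072,.056],-17.9)"
```

```text
time: 2.75
position: [0.6002, 0.0718, 0.0795]
tool_rot: [-2.54, -1.849, 0.001]
ft_force: [-0.1, 0.5, -0.0]
grip_width: 0.391
grip_force: 0.0
shift [ 0.5  0.9 23.5] turn [-0.05  0.03  0.  ] q7 -0.36
shift [ 0.5  0.9 23.5] turn [-5.0e-02 -8.0e-02 -1.8e+02] q7 -0.36
tcp [0.6002 0.0718 0.0795] F [-0.09  0.46 -0.05] tool axes
 [[ 0.307  0.952 -0.001]
 [ 0.952 -0.307 -0.   ]
 [-0.001 -0.001 -1.   ]]
```

```bash
python3 -m jog '[[[0.5,0.7,10,0,0,0,34],[0.5,0.7,20,0,0,0,30],[0.5,0.7,23.5,0,0,0,24],[0.5,0.7,23.5,0,0,0,18],[0.5,0.7,23.5,0,0,0,15],[0.5,0.7,23.5,0,0,0,14]]]' 3
python3 -m jog '[[[0,0,0,0,0,0,13],[0,0,0,0,0,0,12],[0,0,0,0,0,0,11],[0,0,0,0,0,0,10],[0,0,0,0,0,0,10]]]' 3
python3 -c "
from h import *
plan([.6012,.072,.056],-17.9)"
```

```text
time: 3.35
position: [0.6018, 0.0721, 0.057]
tool_rot: [2.54, 1.849, 0.001]
ft_force: [0.1, 0.6, 0.4]
grip_width: 0.18
grip_force: 0.0
time: 3.85
position: [0.6018, 0.0721, 0.0569]
tool_rot: [2.54, 1.849, 0.001]
ft_force: [0.4, -0.3, 1.5]
grip_width: 0.142
grip_force: 3.0
shift [-0.3 -0.6  0.9] turn [ 0.04 -0.03 -0.  ] q7 -0.35
shift [-0.3 -0.6  0.9] turn [-4.0e-02 -7.0e-02  1.8e+02] q7 -0.35
tcp [0.6018 0.0721 0.0569] F [ 0.35 -0.25  1.48] tool axes
 [[ 0.307  0.952  0.001]
 [ 0.952 -0.307  0.   ]
 [ 0.     0.001 -1.   ]]
```

```bash
python3 -m jog '[[[0,0,0,0,0,0,8],[0,0,0,0,0,0,8],[0,0,0,0,0,3,8],[0,0,0,0,0,7,8],[0,0,0,0,0,11,8],[0,0,0,0,0,15,8],[0,0,0,0,0,15,8]]]' 25
python3 -c "
from h import *
s=ctrl.get_state();print(s['torque'],s['ft_force']);plan([.6018,.0721,.057],-17.9)"
```

```text
time: 4.55
position: [0.6018, 0.072, 0.0568]
tool_rot: [2.759, 1.501, 0.001]
ft_force: [0.2, -0.4, 1.6]
grip_width: 0.126
grip_force: 25.1
[-0.184865   -0.12417781  0.09779309] [ 0.17228285 -0.36142281  1.62052998]
shift [ 0.  -0.1 -0.2] turn [ 4.000e-02 -1.000e-02 -1.499e+01] q7 -0.6
shift [ 0.  -0.1 -0.2] turn [-2.0000e-02 -6.0000e-02  1.6501e+02] q7 -0.6
tcp [0.6018 0.072  0.0568] F [ 0.17 -0.36  1.62] tool axes
 [[ 0.543  0.84   0.001]
 [ 0.84  -0.543 -0.   ]
 [ 0.     0.001 -1.   ]]
```

```bash
python3 -m jog '[[[0,0,0,0,0,6,8],[0,0,0,0,0,13,8],[0,0,0,0,0,20,8],[0,0,0,0,0,27,8],[0,0,0,0,0,34,8],[0,0,0,0,0,41,8],[0,0,0,0,0,48,8],[0,0,0,0,0,55,8],[0,0,0,0,0,62,8],[0,0,0,0,0,62,8]]]' 25
python3 -c "
from h import *
s=ctrl.get_state();print(s['torque'],s['ft_force']);plan([.6018,.0721,.057],-17.9)"
```

```text
time: 5.55
position: [0.602, 0.0718, 0.0571]
tool_rot: [3.138, -0.132, 0.002]
ft_force: [0.8, -2.0, 3.4]
grip_width: 0.124
grip_force: 25.2
[-0.27807331  0.08474717  0.17741163] [ 0.81270125 -2.03756207  3.44608831]
shift [-0.2 -0.3  0.1] turn [ 6.000e-02 -3.000e-02 -7.692e+01] q7 -1.61
shift [-0.2 -0.3  0.1] turn [-4.0000e-02 -6.0000e-02  1.0308e+02] q7 -1.61
tcp [0.602  0.0718 0.0571] F [ 0.81 -2.04  3.45] tool axes
 [[ 0.996 -0.084  0.001]
 [-0.084 -0.996 -0.   ]
 [ 0.001  0.    -1.   ]]
```

```bash
python3 -m jog '[[[0,0,0,0,0,0,20],[0,0,0,0,0,0,30],[0,0,0,0,0,0,34],[0,0,-30,0,0,0,34],[0,0,-75,0,0,0,34],[-25,18,-120,0,0,0,60],[-50,36,-165,0,0,0,60],[-75,52,-200,0,0,0,60],[-75,52,-200,0,0,0,60],[-75,52,-200,0,0,0,60]]]'
cat > m.py <<'E'
from h import *
import sys
d=snap("wrist",sys.argv[1]); P=cloud(d).reshape(-1,3)
a=np.radians(-14.3); ex=np.array([np.cos(a),np.sin(a)]);ey=np.array([-ex[1],ex[0]])
k=P[(abs(P[:,2]-.086)<.005)&(np.hypot(P[:,0]-.601,P[:,1]-.072)<.035)]; print("knob",len(k),cv2.minAreaRect(k[:,:2].astype(np.float32)),proj(d,[.601,.072,.086]),proj(d,[.575,-.032,.1]))
Q=P[(P[:,2]>.096)&(P[:,2]<.105)&(np.hypot(P[:,0]-.575,P[:,1]+.032)<.05)]; v=Q[:,:2]@ey; m=np.median(v); print(len(Q))
h=np.histogram(v,np.arange(m-.02,m+.02,.0005)); print(h[0]); mid=(.575*ey[0]-.0315*ey[1])
for q in(Q[v<mid],Q[v>mid]):
    if len(q)>9: print(cv2.minAreaRect(q[:,:2].astype(np.float32)),np.percentile(q[:,:2]@ey,[1,50,99]),np.percentile(q[:,:2]@ex,[1,50,99]))
E
python3 m.py w2
```

```text
time: 6.55
position: [0.5225, 0.0267, 0.2578]
tool_rot: [-3.136, 0.134, -0.004]
ft_force: [0.5, -0.1, -0.7]
grip_width: 0.673
grip_force: 0.0
knob 526 ((0.6016450524330139, 0.07256530225276947), (0.012248314917087555, 0.04586632922291756), 87.30147552490234) [[204.72353463  96.36516866]] [[308.10434616 113.56211946]]
1219
[ 0  0  0  0  0  0  0  0  0  0  0  0  0  0 11 24 31 35 37 37 40 38 36 42
 44 39 46 44 43 42 18  0  0  0  0  0  0  0  0  3 26 29 36 37 42 33 37 42
 42 41 41 43 38 46 46 30  0  0  0  0  0  0  0  0  0  0  0  0  0  0  0  0
  0  0  0  0  0  0  0  0]
((0.5738674402236938, -0.03780391067266464), (0.008159882389008999, 0.08027860522270203), 75.66924285888672) [0.10128744 0.10555196 0.10905016] [0.52638623 0.56614611 0.60405323]
((0.5767849683761597, -0.02541905641555786), (0.007952715270221233, 0.08024963736534119), 75.54324340820312) [0.11401583 0.11815876 0.12165755] [0.52646117 0.56685421 0.60409298]
```

The knob turned from heading 72° to -2.7°, which puts the joint at about 1.37 rad. The plate centres are unchanged, so the gap is about 4.7 mm. Next, a look at the gauge.

```bash
python3 -m jog '[[[-4,48,-5,0,0,0,60],[-8,96,-10,0,0,0,60],[-12,144,-20,0,0,0,60],[-15,192,-30,0,0,0,50],[-20,240,-30,0,0,-2,50],[-25,288,-30,0,0,-2,50],[-45,336,-30,0,0,-2,50],[-55,385,-30,0,0,-2,50],[-55,385,-30,0,0,-2,50],[-55,385,-30,0,0,-2,50]]]'
python3 - <<'E'
from h import *
d=snap("wrist","w3"); crop(d,"w3",0,0,512,384,1.5); P=cloud(d).reshape(-1,3)
for z,r in((.143,.03),(.088,.07)):
    k=P[(abs(P[:,2]-z)<.004)&(np.hypot(P[:,0]-.494,P[:,1]+.359)<r)]; print(z,len(k),cv2.minAreaRect(k[:,:2].astype(np.float32)) if len(k)>5 else 0, k[:,2].mean())
plan([.494,-.359,.2],-92.8)
E
```

```text
time: 7.6
position: [0.4337, -0.353, 0.2846]
tool_rot: [3.14, -0.085, -0.007]
ft_force: [1.2, 0.8, -0.6]
grip_width: 0.573
grip_force: 0.0
0.143 585 ((0.4949130117893219, -0.3592887818813324), (0.017536962404847145, 0.02922319993376732), 86.84388732910156) 0.14220743038391329
0.088 4516 ((0.49457043409347534, -0.35891634225845337), (0.09060042351484299, 0.07012920081615448), 86.9236831665039) 0.08763220745724554
shift [59.6  4.8 84.6] turn [-0.01  0.19 -0.08] q7 -0.85
shift [59.6  4.8 84.6] turn [3.0000e-01 2.0000e-02 1.7992e+02] q7 -0.85
tcp [ 0.435  -0.3513  0.2848] F [-0.18  1.29 -0.41] tool axes
 [[ 0.999 -0.05  -0.003]
 [-0.05  -0.999  0.   ]
 [-0.003 -0.    -1.   ]]
```

View pics/w3.png

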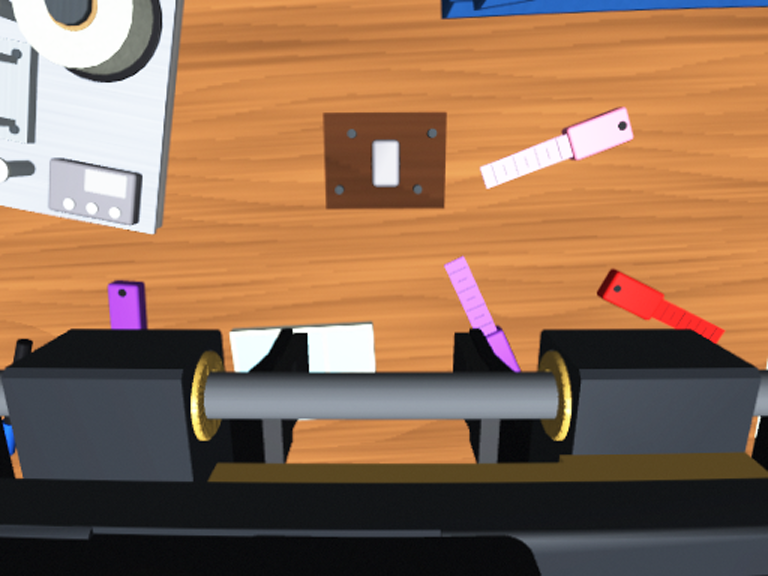

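The wrist view shows the block with the grey gauge handle at (386,163) and the four bits clear of the finger lanes. The fit gives the gauge at (0.495,-0.359), yaw -3.1°.

```bash
python3 -m jog '[[[30,3,0,0,0,0.3,50],[60,5,0,0,0,0.3,50],[60,5,45,0,0,0.3,44],[60,5,90,0,0,0.3,44],[60,5,110,0,0,0.3,44],[60,5,110,0,0,0.3,44]]]'
python3 -c "
from h import *
plan([.4947,-.3591,.103],-93.1)"
```

```text
time: 8.25
position: [0.4943, -0.3555, 0.172]
tool_rot: [-3.136, 0.08, 0.01]
ft_force: [-0.2, 0.8, -0.4]
grip_width: 0.501
grip_force: 0.0
shift [ 1.1  3.9 68.9] turn [-0.25  0.39  0.17] q7 -0.76
shift [ 1.1  3.9 68.9] turn [  -0.61   -0.39 -179.83] q7 -0.76
tcp [ 0.4943 -0.3555  0.172 ] F [-0.16  0.85 -0.35] tool axes
 [[ 0.999 -0.051 -0.007]
 [-0.051 -0.999  0.005]
 [-0.007 -0.004 -1.   ]]
```

```bash
python3 -m jog '[[[1,3,10,0,0,0.2,40],[1,3,30,0,0,0.2,40],[1,3,30,0,0,0.2,40],[1,3,30,0,0,0.2,40]]]'
python3 -c "
from h import *
plan([.4947,-.3591,.103],-93.1)"
```

```text
time: 8.65
position: [0.4959, -0.3633, 0.1475]
tool_rot: [3.14, -0.092, 0.002]
ft_force: [0.0, 0.3, 1.1]
grip_width: 0.458
grip_force: 0.0
shift [-1.5 -4.2 44.5] turn [ 0.02 -0.06 -0.26] q7 -0.74
shift [-1.5 -4.2 44.5] turn [-1.0000e-01 -4.0000e-02  1.7974e+02] q7 -0.74
tcp [ 0.4959 -0.3633  0.1475] F [0.01 0.33 1.09] tool axes
 [[ 0.998 -0.059  0.001]
 [-0.059 -0.998 -0.   ]
 [ 0.001  0.    -1.   ]]
```

```bash
python3 -m jog '[[[-1,-4,0,0,0,-0.3,40],[-1,-4,20,0,0,-0.3,40],[-1,-4,35,0,0,-0.3,36],[-1,-4,35,0,0,-0.3,36],[-1,-4,35,0,0,-0.3,36],[-1,-4,35,0,0,-0.3,36]]]'
python3 -c "
from h import *
plan([.4947,-.3591,.103],-93.1)"
```

```text
time: 9.25
position: [0.4948, -0.3597, 0.1124]
tool_rot: [3.14, -0.085, 0.002]
ft_force: [0.0, -1.0, -0.4]
grip_width: 0.413
grip_force: 0.0
shift [-0.1 -0.6  9.4] turn [ 0.04 -0.06 -0.01] q7 -0.73
shift [-0.1 -0.6  9.4] turn [-1.0000e-01 -6.0000e-02  1.7999e+02] q7 -0.73
tcp [ 0.4948 -0.3597  0.1124] F [ 0.04 -1.04 -0.37] tool axes
 [[ 0.999 -0.054  0.001]
 [-0.054 -0.999 -0.001]
 [ 0.001  0.001 -1.   ]]
```

```bash
python3 -m jog '[[[0,-0.4,9.5,0,0,0,30],[0,-0.4,9.5,0,0,0,24],[0,-0.4,9.5,0,0,0,20],[0,-0.4,9.5,0,0,0,17],[0,-0.4,9.5,0,0,0,15],[0,-0.4,9.5,0,0,0,15],[0,-0.4,9.5,0,0,0,15]]]' 5
python3 -m jog '[[[0,0,0,0,0,0,10],[0,0,0,0,0,0,10],[0,0,-5,0,0,0,10],[0,0,-10,0,0,0,10],[0,0,-10,0,0,0,10]]]' 35
python3 -c "
from h import *
plan([.4947,-.3591,.103],-93.1)"
```

```text
time: 9.95
position: [0.4945, -0.359, 0.1022]
tool_rot: [3.14, -0.085, 0.0]
ft_force: [-0.4, -0.2, 0.2]
grip_width: 0.209
grip_force: 5.0
time: 10.45
position: [0.4948, -0.3592, 0.113]
tool_rot: [3.14, -0.085, 0.002]
ft_force: [-0.6, -0.1, -1.6]
grip_width: 0.205
grip_force: 35.0
shift [-0.2 -0.1 10. ] turn [ 0.03 -0.08  0.  ] q7 -0.73
shift [-0.2 -0.1 10. ] turn [ 1.2e-01  4.0e-02 -1.8e+02] q7 -0.73
tcp [ 0.4948 -0.3592  0.113 ] F [-0.57 -0.14 -1.58] tool axes
 [[ 0.999 -0.054  0.001]
 [-0.054 -0.999 -0.001]
 [ 0.001  0.    -1.   ]]
```

```bash
python3 -m jog '[[[0,0,-20,0,0,0,10],[0,0,-60,0,0,0,10],[0,0,-100,0,0,0,10],[0,0,-135,0,0,0,10],[0,0,-135,0,0,0,10],[0,0,-135,0,0,0,10]]]' 
python3 -c "
from h import *
plan([.5753,-.0316,.23],-104.4)"
```

```text
time: 11.05
position: [0.4946, -0.3591, 0.2476]
tool_rot: [3.14, -0.085, 0.002]
ft_force: [-0.2, 0.4, -1.7]
grip_width: 0.208
grip_force: 35.0
shift [  62.9 -331.4   17.6] turn [ 0.   -0.08 11.3 ] q7 -0.79
shift [  62.9 -331.4   17.6] turn [ 1.300e-01  0.000e+00 -1.687e+02] q7 -0.79
tcp [ 0.4946 -0.3591  0.2476] F [-0.17  0.4  -1.72] tool axes
 [[ 0.999 -0.054  0.001]
 [-0.054 -0.999 -0.   ]
 [ 0.001  0.    -1.   ]]
```

```bash
python3 -m jog '[[[8,-40,0,0,0,1,10],[16,-80,0,0,0,3,10],[24,-120,0,0,0,5,10],[32,-160,0,0,0,7,10],[40,-200,0,0,0,9,10],[47,-240,0,0,0,11.3,10],[53,-280,0,0,0,11.3,10],[59,-310,0,0,0,11.3,10],[63,-331,0,0,0,11.3,10],[63,-331,0,0,0,11.3,10]]]' 
python3 -m jog '[[[0,0,0,0,0,0,10],[0,0,5,0,0,0,10],[0,0,10,0,0,0,10],[0,0,10,0,0,0,10],[0,0,10,0,0,0,10]]]' 
python3 -c "
from h import *
plan([.5753,-.0316,.215],-104.4)"
```

```text
time: 12.05
position: [0.5749, -0.0264, 0.2449]
tool_rot: [-3.118, 0.382, 0.005]
ft_force: [0.6, 0.8, -0.9]
grip_width: 0.202
grip_force: 35.0
time: 12.55
position: [0.5749, -0.0325, 0.2369]
tool_rot: [-3.116, 0.396, 0.0]
ft_force: [0.5, 0.0, -1.4]
grip_width: 0.199
grip_force: 35.0
shift [ 0.2 -0.9 21.9] turn [-0.01  0.02 -0.07] q7 -1.64
shift [ 0.2 -0.9 21.9] turn [3.0000e-02 1.0000e-02 1.7993e+02] q7 -1.64
tcp [ 0.5749 -0.0325  0.2369] F [ 0.51  0.03 -1.36] tool axes
 [[ 0.968 -0.25  -0.   ]
 [-0.25  -0.968  0.   ]
 [-0.    -0.    -1.   ]]
```

```bash
python3 -m jog '[[[0.2,-0.9,5,0,0,0,10],[0.2,-0.9,15,0,0,0,10],[0.2,-0.9,25,0,0,0,10],[0.2,-0.9,35,0,0,0,10],[0.2,-0.9,35,0,0,0,10],[0.2,-0.9,35,0,0,0,10],[0.2,-0.9,35,0,0,0,10],[0.2,-0.9,35,0,0,0,10]]]' 
python3 -c "
from h import *
plan([.5752,-.0315,.18],-104.4)
d=snap('wrist','w4');crop(d,'w4',130,60,460,300,2.4)"
```

```text
time: 13.35
position: [0.5759, -0.031, 0.2025]
tool_rot: [-3.117, 0.394, -0.001]
ft_force: [-0.2, -0.2, -0.4]
grip_width: 0.203
grip_force: 35.0
shift [-0.6  0.7 22.5] turn [-0.02 -0.05  0.  ] q7 -1.62
shift [-0.6  0.7 22.5] turn [ 7.0e-02 -3.0e-02 -1.8e+02] q7 -1.62
tcp [ 0.5759 -0.031   0.2025] F [-0.25 -0.19 -0.41] tool axes
 [[ 0.969 -0.249  0.001]
 [-0.249 -0.969  0.   ]
 [ 0.001 -0.    -1.   ]]
```

View pics/w4.png

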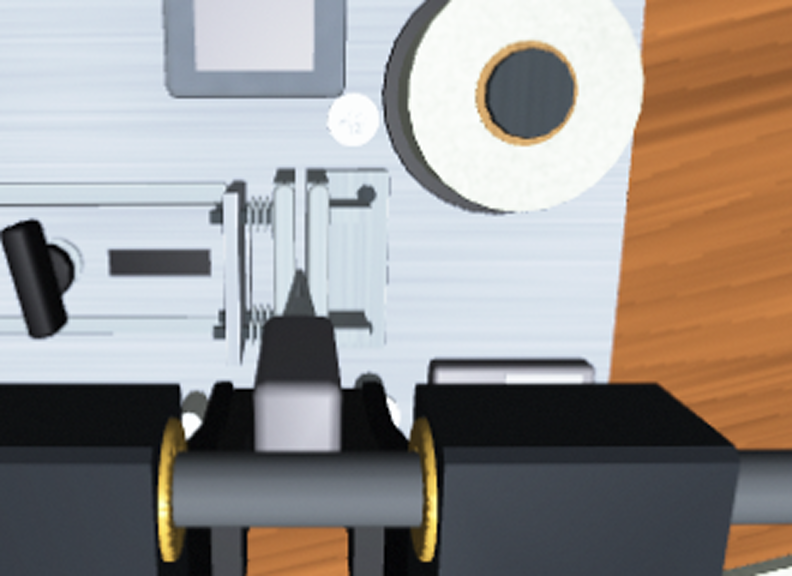

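The close view shows the leaf tip at (300,270), over the dark gap between the plates at x≈301. It is aligned, so I lower it.

```bash
python3 -m jog '[[[-0.3,0.4,0,0,0,0,10],[-0.3,0.4,4,0,0,0,10],[-0.3,0.4,8,0,0,0,10],[-0.3,0.4,12,0,0,0,10],[-0.3,0.4,16,0,0,0,10],[-0.3,0.4,20,0,0,0,10],[-0.3,0.4,20,0,0,0,10],[-0.3,0.4,20,0,0,0,10],[-0.3,0.4,20,0,0,0,10]]]' 
python3 -c "
from h import *
plan([.5752,-.0315,.18],-104.4)"
```

```text
time: 14.3
position: [0.5754, -0.0313, 0.1823]
tool_rot: [-3.117, 0.394, -0.001]
ft_force: [0.6, 0.8, -0.9]
grip_width: 0.207
grip_force: 35.0
shift [-0.1  0.2  2.3] turn [-0.   -0.02  0.  ] q7 -1.61
shift [-0.1  0.2  2.3] turn [ 3.0e-02 -1.0e-02 -1.8e+02] q7 -1.61
tcp [ 0.5754 -0.0313  0.1823] F [ 0.56  0.78 -0.93] tool axes
 [[ 0.969 -0.249  0.   ]
 [-0.249 -0.969 -0.   ]
 [ 0.    -0.    -1.   ]]
```

```bash
python3 -m jog '[[[0,0.2,2,0,0,0,10],[0,0.2,4,0,0,0,10],[0,0.2,6,0,0,0,10],[0,0.2,8,0,0,0,10],[0,0.2,8,0,0,0,10],[0,0.2,8,0,0,0,10]]]' 
python3 -m jog '[[[0,0,1,0,0,0,10],[0,0,2,0,0,0,10],[0,0,3,0,0,0,10],[0,0,3,0,0,0,10],[0,0,3,0,0,0,10]]]' 
python3 -m jog '[[[0,0,1,0,0,0,10],[0,0,2,0,0,0,10],[0,0,3,0,0,0,10],[0,0,3,0,0,0,10],[0,0,3,0,0,0,10]]]' 

```

```text
time: 14.9
position: [0.5751, -0.0315, 0.174]
tool_rot: [-3.117, 0.394, 0.0]
ft_force: [0.3, 0.1, 0.2]
grip_width: 0.202
grip_force: 35.0
time: 15.4
position: [0.5751, -0.0315, 0.171]
tool_rot: [-3.117, 0.394, -0.0]
ft_force: [0.2, -0.6, -0.8]
grip_width: 0.203
grip_force: 35.0
time: 15.9
position: [0.5752, -0.0314, 0.1681]
tool_rot: [-3.117, 0.394, -0.0]
ft_force: [0.2, -0.1, -0.6]
grip_width: 0.206
grip_force: 35.0
```

```bash
for i in 1 2 3; do python3 -m jog '[[[0,0,1,0,0,0,10],[0,0,2,0,0,0,10],[0,0,2,0,0,0,10],[0,0,2,0,0,0,10]]]' | grep -E "position|ft"; done; python3 -c "
from h import *
import time
for i in range(1): s=ctrl.get_state(); print(s['ft_force'],s['torque'])"
```

```text
position: [0.5755, -0.0315, 0.1664]
ft_force: [0.0, 0.1, 4.0]
position: [0.5754, -0.0314, 0.1641]
ft_force: [0.7, 0.4, 3.3]
position: [0.5753, -0.0313, 0.1621]
ft_force: [1.3, 0.5, 5.2]
[1.2821858  0.52233934 5.23518174] [0.1124211  0.00200084 0.01887651]
```

```bash
for i in 1 2 3 4 5; do python3 -m jog '[[[0,0,0,0,0,0,10]]]' | grep -E "position|ft"; done
```

```text
position: [0.5753, -0.0314, 0.1621]
ft_force: [0.7, 0.4, 3.7]
position: [0.5753, -0.0313, 0.1621]
ft_force: [1.4, 1.0, 4.4]
position: [0.5753, -0.0314, 0.1621]
ft_force: [0.8, 0.7, 4.2]
position: [0.5753, -0.0314, 0.1621]
ft_force: [0.5, 1.1, 5.2]
position: [0.5752, -0.0314, 0.1621]
ft_force: [1.0, 0.2, 4.4]
```

```bash
python3 -m jog '[[[0,0,0.5,0,0,0,10],[0,0,1,0,0,0,10],[0,0,1,0,0,0,10]]]' | grep -E "position|ft"; for i in 1 2 3 4; do python3 -m jog '[[[0,0,0,0,0,0,10]]]' | grep -E "position|ft"; done; python3 -c "
from h import *
plan([.5752,-.0315,.18],-104.4)
d=snap('wrist','w5');crop(d,'w5',130,60,460,300,2.4)"; python3 m.py w6
```

```text
position: [0.5753, -0.0314, 0.1613]
ft_force: [-0.1, 1.1, 5.8]
position: [0.5753, -0.0314, 0.1613]
ft_force: [0.9, -0.3, 5.3]
position: [0.5753, -0.0313, 0.1613]
ft_force: [0.9, 0.3, 5.7]
position: [0.5753, -0.0314, 0.1613]
ft_force: [1.0, 0.9, 6.0]
position: [0.5753, -0.0314, 0.1613]
ft_force: [0.6, 0.4, 4.4]
shift [ -0.    0.2 -18.7] turn [-0.02 -0.01  0.  ] q7 -1.6
shift [ -0.    0.2 -18.7] turn [ 2.0e-02 -3.0e-02 -1.8e+02] q7 -1.6
tcp [ 0.5753 -0.0314  0.1613] F [0.6  0.42 4.38] tool axes
 [[ 0.969 -0.249  0.   ]
 [-0.249 -0.969  0.   ]
 [ 0.    -0.    -1.   ]]
knob 814 ((0.601991593837738, 0.07172837108373642), (0.01251321192830801, 0.045608483254909515), 87.5833969116211) [[124.00847023 189.82521231]] [[255.03545718 193.64076764]]
978
[ 0  0  0  0  0  0  0  0  0  0  0  0  0  0  0  0  0 11 49 10 40 49  0 50
 50  0 50 49  0 46 41  0 38  2  0  3  0  0  0  1  3  2  1  2 39 18 23 45
 24 25 50 19 30 51 17 33 44 16 40  7  0  0  0  0  0  0  0  0  0  0  0  0
  0  0  0  0  0  0  0]
((0.5933650732040405, -0.0422174371778965), (0.008833564817905426, 0.03942892700433731), 74.42163848876953) [0.10115489 0.10499049 0.1088764 ] [0.56708871 0.58684627 0.60449516]
((0.5963147878646851, -0.03079172968864441), (0.009515706449747086, 0.03961975872516632), 76.40067291259766) [0.11334235 0.11851679 0.12230645] [0.567182   0.58654478 0.6045077 ]
```

View pics/w5.png

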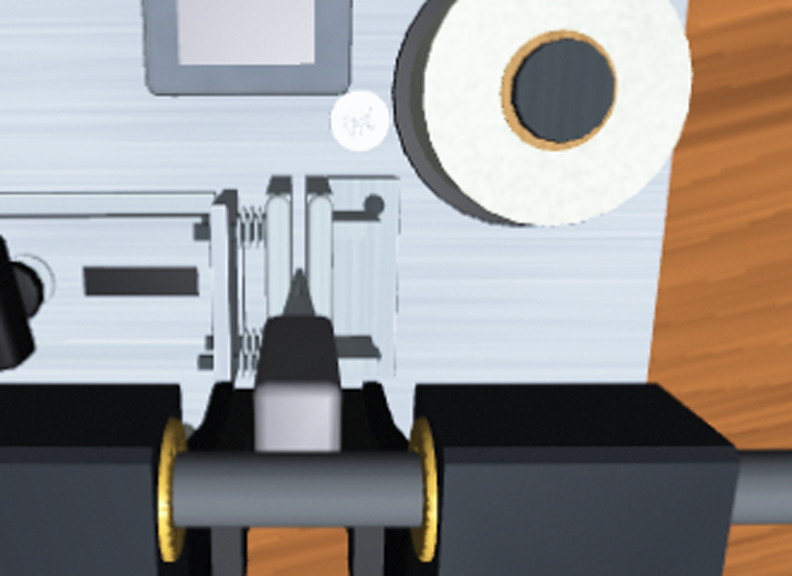

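The picture shows the leaf between the plates, tip line at (300,270) and gap at x≈300, with the gauge upright and a push of about 6 N. I hand in.

```bash
python3 -c "
from bench import ctrl
print(ctrl.close_job())"
```

```text
the job is handed in; nothing more can be done
None
```

I turned the wing knob clockwise to about 1.37 rad without visibly shifting the plate, and I am holding the gauge upright near mid-length, about 33 mm down the gap, with a push of about 6 N. The job is handed in; I did not check the vials or the tape roll again at the end.

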